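Hold a brass valve block in the drilling jig

TASK

Lift the brass block out of the crate and lay it on the jig plate, bevelled edges up, without dropping it; then seat it with its long side flat against the blue fence and one end up against the red stop block. Finish while holding it there: with the fingertips on its bevelled edge, push firmly (about 20 N) and diagonally so that it is pressed into the fence and down on the plate at the same time, and keep pushing. Leave the bushes in the crate and the sleeve and blue box on the bench alone.

Things in the scene. Friction and masses are not known exactly. Their poses are not given: they have to be found in the camera images.
- block: loose brass block, about 0.6 kg, 100 mm long (its x), 34 mm wide (y), 30 mm high (z), lying flat in the crate. Both long top edges are bevelled at 45 degrees by 9 mm, so the upright sides are 21 mm high and the flat top is 16 mm wide. A dark bore shows in each end (painted look only, solid to the touch). Same after a half turn about z. Origin: centre of its underside; z up
- plate: fixed steel jig plate on the bench, 240 mm (its x) by 160 mm (y), 12 mm thick, ground and lightly oiled like the fence and the stop, so the block slides easily on it (friction about 0.2). Origin: centre of its underside, z up; top face at z = 12 mm. A block seated home has its origin at (20, -43, 12) mm in this frame
- fence: fixed blue fence bar along the plate's -y side; origin and axes are the same as the plate's. It runs from x = -110 to 110 mm; the face the block is pressed against is at y = -60 mm, facing +y; the bar is 18 mm thick and its top is 40 mm above the plate, higher than the block, so a finger cannot stay between block and fence
- stop: fixed red stop block bolted on the plate; origin and axes are the same as the plate's. The face the block's end butts against is at x = 70 mm, facing -x; it reaches from y = -60 to 30 mm, is 22 mm thick in x and its top is 22 mm above the plate
- crate: fixed grey open-topped plastic crate, 200 mm (x) by 260 mm (y) outside, 60 mm high, walls and floor 5 mm. Origin: centre of its underside. Crate and jig may trade sides of the bench
- bush_a: copper-coloured bush standing in the crate towards its +y end, 40 mm outer diameter, 42 mm high, origin at the centre of its underside: leave it
- bush_b: the same kind of bush towards the crate's -y end: leave it
- sleeve: loose brass sleeve standing on the bench beyond the jig and crate, 56 mm diameter, 85 mm high, origin at the centre of its underside: leave it
- insert_box: loose blue box on the bench, 50 x 85 x 30 mm (x, y, z), origin at the centre of its underside: leave it
Things that resemble listed ones, but are neither listed nor needed, are in the scene too. Leave any turquoise look-alike of the block alone.

How it is judged:
By the outcome, as a careful person would: the job done as asked, in the order asked, and still so for the second after the job is handed in, while the arm keeps its last pose, push and grip.
It also fails if it takes over 67 s, if anything falls off the work surface, if the arm or the gripper's body presses on something with over 40 N, if the wrist force passes 120 N, or if a joint passes its speed limit or range.

ROBOT

A 6-joint arm with a two-finger parallel gripper is mounted at the origin on the work surface. World frame = base frame: x ahead of the robot, y to its left, z up, the work surface at z = 0. Lengths are in m, angles in rad, forces in N, time in s.
With the tool pointing down it reaches from about 0.375 to 0.975 m from the base axis. Payload 3.8 kg.
Tool frame: the origin (TCP) lies midway between the tips of the shut fingers; the grasp point (between the pads) lies 19 mm behind it; z points along the fingers, y is the line along which they close (so a half turn about z gives the same grasp; the last joint's range is limited). The gripper opens to 85 mm and grips with 20 to 120 N. Pads are 22 mm wide; open, the fingers measure 114 mm over their backs; the gripper's body (76 mm by 85 mm) begins 54 mm behind the grasp point. The pads swing forward as they close: fully open they stand 13 mm farther back than shut.
Start: joints at [1.25, 0.264, 1.604, -0, 1.274, -0.037], TCP at [0.189, 0.648, 0.2] pointing down, gripper open.
Joint ranges: [-2.63, 2.63], [-0.94, 2.18], [0.31, 2.57], [-1.31, 4.45], [0, 2.66], [-2.55, 2.55]. Speed limits (rad/s): [2.57, 2.57, 3.14, 3.14, 3.14, 3.14].

INTERFACE

Orientations are given as a unit quaternion [w, x, y, z].
In Python, from bench import manip gives the robot as it stands. The module is installed in compiled form; this text tells all that it offers. Calls block until the motion is done:
- manip.move_ptp(position, orientation): joint-space move of the TCP to a pose.
- manip.line_to(position, orientation=None, speed=0.15, f_stop=None): straight line of the TCP; orientation=None keeps the orientation; speed is the mean speed in m/s. With f_stop (N) it stops when the force on the tool has changed by that much, and returns True; else False.
- manip.move_j(angles): joint-space move.
- manip.grip(opening, force=None): finger opening in m; force is the grip in N (None keeps the last); returns when the fingers have stopped.
- manip.pause(seconds).
- manip.solve_ik(position, orientation): joint angles nearest the present ones, or None.
- manip.state(): the state.
- manip.grab_frame(name): name is "scene" or "top"; returns a dict with "color" (420x560x3 uint8, red, green, blue), "fx", "fy", "cx", "cy" (pixels), "R" (3x3) and "t" (3): a world point X has camera coordinates R X + t. Camera axes: x right, y down, z forward; pixel columns grow to the right and rows downward; lengths in m; the calibration is good to about 2 mm. A picture is of the moment at which its call begins. There is no depth.
A pose or a line that the arm cannot do raises manip.IKError and nothing moves.
- manip.close_job(): hands the job in; it is judged then, once.
The state is a dict: "time_s": time; "qpos": joint angles; "dq": joint speeds; "effort": joint torques, N m; "position": TCP position; "eef_rot": TCP orientation; "force": force on the tool from outside, world axes, zero at the start; "moment": the same for the moment, N m; "width": finger opening in m; "grip_force": force on a finger pad.
Only numpy, scipy, OpenCV 4.12 (cv2) and the standard library are available. Lean on these libraries where they do the work, as an engineer would, in place of code of your own. Each camera call takes 0.05 s, during which the arm holds its last target. There are 200 camera calls.

## Working session

There is one attempt and no reset: what is moved stays moved. The work goes in short steps, each a Python script; the robot and the scene stay as the last script left them, time stands still between calls to the robot, and variables do not carry over. Pictures are saved under pics/ and viewed, at most 10 in all, crops included, and the job is handed in when it is done.

```bash
mkdir -p pics
python3 - <<'E'
from bench import manip
import cv2,pickle
for n in("top","scene"):
    f=manip.grab_frame(n);pickle.dump(f,open(f"{n}.pkl","wb"))
    cv2.imwrite(f"pics/{n}0.png",f["color"][:,:,::-1])
    print(n,f["fx"],f["fy"],f["cx"],f["cy"],f["R"],f["t"])
s=manip.state();print(s)
E
```

```text
top 420.603120599887 420.603120599887 280.8174473286706 206.27649892823425 [[ 0.02089293 -0.99974536  0.00852699]
 [-0.98336211 -0.02208843 -0.18030825]
 [ 0.18045068 -0.00461795 -0.98357319]] [0.02444832 0.54440554 0.8920608 ]
scene 546.2504165558584 546.2504165558584 283.70847790203976 217.8804718286602 [[ 0.06976554  0.99743708 -0.0158761 ]
 [ 0.55446219 -0.05200204 -0.8305826 ]
 [-0.82927947  0.04914335 -0.5566691 ]] [-0.06548834 -0.27853255  1.86179134]
{'time_s': 0.1, 'qpos': array([ 1.25009482e+00,  2.64726444e-01,  1.60524294e+00,  2.53603006e-05,
        1.27370982e+00, -3.68822345e-02]), 'dq': array([ 0.00128813, -0.00097845, -0.00298844, -0.00013204,  0.00017475,
        0.00014391]), 'effort': array([-4.89898830e-04, -5.16698527e+01, -3.68589628e+01, -9.18409387e-05,
        6.17245838e-03, -5.56993342e-06]), 'position': array([0.18876684, 0.64730558, 0.19835086]), 'eef_rot': array([-1.97464309e-04,  1.41437420e-01,  9.89946649e-01, -1.02448794e-03]), 'force': array([ 0.17686706, -1.22426466,  0.26076538]), 'moment': array([ 0.00083486, -0.01356229, -0.0290469 ]), 'grip_force': 0.0, 'width': 0.08522014012263886}
```

View pics/top0.png

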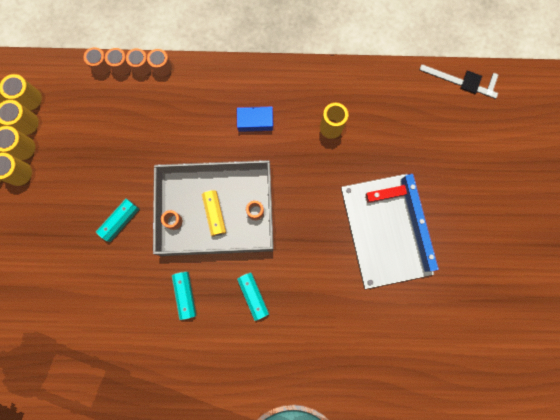

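View pics/scene0.png

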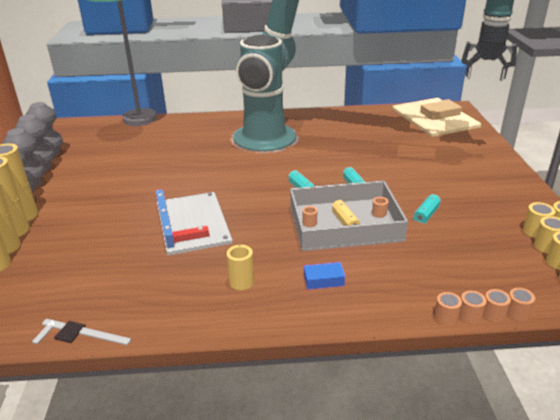

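The top view (image up = +x, left = +y) shows:
- The jig at about (390,232), with the blue fence on the right and the red stop at (387,194).
- The crate at (213,208), with bushes at (171,220) and (256,210).

Block candidates are the yellow one in the crate at (214,213) and turquoise ones at (117,220), (183,296) and (253,297). Only the yellow one is brass and lies in the crate, so I take that one. I'll confirm it with an enlarged crop and measure.

```bash
cat > h.py <<'E'
import cv2,numpy as np
def ray(f,uv,z):
    d=f["R"].T@np.array([(uv[0]-f["cx"])/f["fx"],(uv[1]-f["cy"])/f["fy"],1]); c=-f["R"].T@f["t"]
    return c+d*(z-c[2])/d[2]
def proj(f,X):
    p=f["R"]@np.asarray(X)+f["t"]; return np.array([f["fx"]*p[0]/p[2]+f["cx"],f["fy"]*p[1]/p[2]+f["cy"]])
def mask(f,lo,hi,roi):
    m=cv2.inRange(cv2.cvtColor(f["color"],cv2.COLOR_RGB2HSV),lo,hi)
    o=np.zeros_like(m);x0,y0,x1,y1=roi;o[y0:y1,x0:x1]=m[y0:y1,x0:x1];return o
def big(m): return max(cv2.findContours(m,cv2.RETR_EXTERNAL,cv2.CHAIN_APPROX_NONE)[0],key=cv2.contourArea)
E
python3 - <<'E'
import pickle
from h import *
f=pickle.load(open("top.pkl","rb"));c=f["color"][:,:,::-1]
a=cv2.resize(c[165:295,335:445],None,fx=4.5,fy=4.5,interpolation=cv2.INTER_CUBIC)
b=cv2.resize(c[183:243,190:240],None,fx=6,fy=6,interpolation=cv2.INTER_CUBIC)
o=np.zeros((585,800,3),np.uint8);o[:a.shape[0],:a.shape[1]]=a;o[:360,495:795]=b;cv2.imwrite("pics/crop.png",o)
for n,lo,hi,roi,z in(("block",(18,110,90),(36,255,255),(190,180,242,245),.025),("fence",(95,120,60),(125,255,255),(395,165,450,285),.052),
   ("stop",(0,150,80),(8,255,255),(355,175,415,215),.034),("plate",(0,0,120),(180,60,255),(335,165,445,295),.012)):
    k=big(mask(f,lo,hi,roi)); r=cv2.boxPoints(cv2.minAreaRect(k))
    print(n,cv2.contourArea(k),[(np.round(p,1).tolist(),np.round(ray(f,p,z)[:2],4).tolist()) for p in r])
    if n=="plate": print(cv2.approxPolyDP(k,4,True)[:,0].tolist())
E
```

```text
block 625.0 [([200.89999389648438, 192.60000610351562], [0.5761, 0.2212]), ([215.8000030517578, 189.10000610351562], [0.5852, 0.1871]), ([226.10000610351562, 232.5], [0.4849, 0.1591]), ([211.10000610351562, 236.0], [0.4762, 0.1926])]
fence 738.5 [([400.5, 176.6999969482422], [0.6174, -0.2336]), ([412.20001220703125, 173.60000610351562], [0.6253, -0.2603]), ([437.6000061035156, 268.8999938964844], [0.4123, -0.3082]), ([425.8999938964844, 272.0], [0.4051, -0.2825])]
stop 328.5 [([365.79998779296875, 192.5], [0.5832, -0.1581]), ([404.0, 184.39999389648438], [0.6043, -0.2465]), ([406.1000061035156, 194.10000610351562], [0.5813, -0.2505]), ([367.8999938964844, 202.1999969482422], [0.5604, -0.1625])]
plate 5761.5 [([340.3999938964844, 186.60000610351562], [0.6007, -0.1029]), ([409.5, 170.39999389648438], [0.6439, -0.2672]), ([433.70001220703125, 273.79998779296875], [0.4027, -0.3139]), ([364.5, 290.0], [0.3634, -0.1563])]
[[407, 174], [341, 188], [365, 288], [433, 273], [423, 271], [404, 198], [374, 203], [365, 199], [367, 191], [399, 185]]
```

View pics/crop.png

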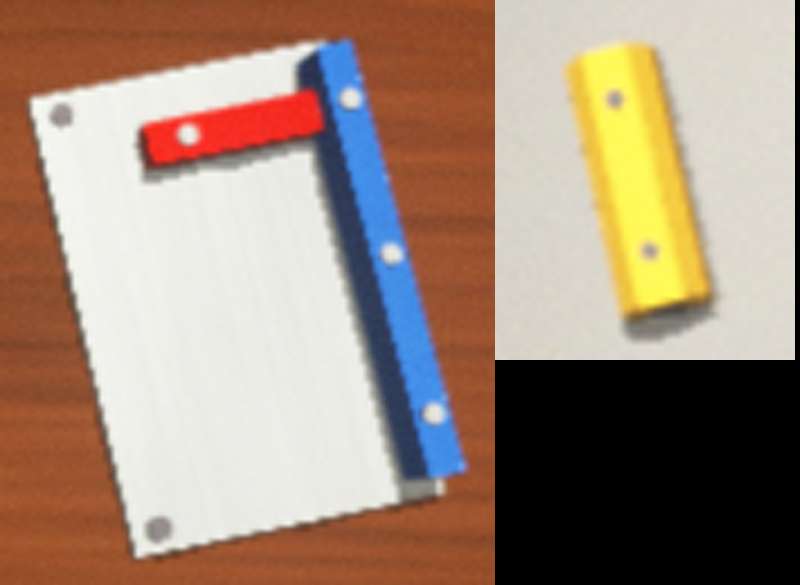

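The crop confirms it. The yellow block's bevels face up and it has two top screws at (210,199) and (215.7,224.7). Plate corners are at (341.7,186.6), (365.2,289) and (433.4,275). Next I'll fit poses and check IK.

```bash
cat >> h.py <<'E'
from scipy.spatial.transform import Rotation as Rn
def quat(y,z=(0,0,-1)):
    y=np.array(y,float);z=np.array(z,float);y-=z*(y@z)/(z@z);y/=np.linalg.norm(y);z/=np.linalg.norm(z)
    q=Rn.from_matrix(np.c_[np.cross(y,z),y,z]).as_quat();return q[[3,0,1,2]]
E
python3 - <<'E'
import pickle
from h import *
from bench import manip
f=pickle.load(open("top.pkl","rb"))
P=np.array([ray(f,p,.012)[:2] for p in((341.7,186.6),(365.2,289.),(433.4,275.))])
M=np.array([[.12,.08],[-.12,.08],[-.12,-.08]])
a=P-P.mean(0);b=M-M.mean(0)
yaw=np.arctan2((b[:,0]*a[:,1]-b[:,1]*a[:,0]).sum(),(a*b).sum())
R2=np.array([[np.cos(yaw),-np.sin(yaw)],[np.sin(yaw),np.cos(yaw)]])
t=P.mean(0)-R2@M.mean(0);print("plate",yaw,t,"res",P-(M@R2.T+t))
T=lambda p:np.r_[R2@np.array(p[:2])+t,p[2]]
for p in[(.11,-.06,.052),(-.11,-.06,.052),(-.11,-.078,.052),(.11,-.078,.052),(.07,.03,.034),(.092,.03,.034),(.07,-.06,.034)]: print(p,proj(f,T(p)),(proj(f,T(p))-(335,165))*4.5)
s=[ray(f,p,.035)[:2] for p in((215.7,224.7),(210,199.3))];e=[ray(f,p,.035)[:2] for p in((219.2,233.8),(209.2,191.7))]
for q in(s,e): d=q[1]-q[0];print("block",(q[0]+q[1])/2,np.linalg.norm(d),np.arctan2(d[1],d[0]))
c=T((.02,-.0305,.0375));X=np.r_[R2[:,0],0];Y=np.r_[R2[:,1],0];Z=np.array([0,0,1.])
for s_ in(1,-1):
  for ang in(45,30):
    z=-Y*np.sin(np.radians(ang))-Z*np.cos(np.radians(ang))
    for yy in(X,Y):print(s_,ang,manip.solve_ik(c,quat(s_*yy,z)))
E
```

```text
plate 0.21472079181283743 [ 0.50022375 -0.2099146 ] res [[ 4.35609073e-04  7.66741443e-05]
 [-3.68267286e-04 -5.11503577e-04]
 [-6.73417873e-05  4.34829433e-04]]
(0.11, -0.06, 0.052) [405.53800318 175.54058021] [317.4210143   47.43261096]
(-0.11, -0.06, 0.052) [430.26164271 271.83671641] [428.67739219 480.76522384]
(-0.11, -0.078, 0.052) [438.24366446 270.22833088] [464.59649008 473.52748895]
(0.11, -0.078, 0.052) [413.21759522 174.07516205] [351.97917847  40.83822924]
(0.07, 0.03, 0.034) [369.29943041 201.48977114] [154.34743684 164.20397012]
(0.092, 0.03, 0.034) [367.09818548 192.24805072] [144.44183465 122.61622823]
(0.07, -0.06, 0.034) [407.44786605 194.13400593] [326.01539721 131.10302666]
block [0.529916   0.18980232] 0.06010261086447923 0.2660336108027399
block [0.52853957 0.18674588] 0.09985878853119216 0.2777002182769882
1 45 [ 0.00375765  0.23278967  2.2375034  -1.1327265   0.86875939  0.6491739 ]
1 45 [ 0.00375765  0.23278967  2.2375034  -1.1327265   0.86875939 -0.92162243]
1 30 [-0.15377763  0.1546429   2.17746816 -0.74800521  0.75563909  0.17456732]
1 30 [-0.15377763  0.1546429   2.17746816 -0.74800521  0.75563909 -1.396229  ]
-1 45 [ 0.00375765  0.23278967  2.2375034  -1.1327265   0.86875939 -2.49241875]
-1 45 [ 0.00375765  0.23278967  2.2375034  -1.1327265   0.86875939  2.21997023]
-1 30 None
-1 30 [-0.15377763  0.1546429   2.17746816 -0.74800521  0.75563909  1.74536365]
```

Run:
```python
from h import *
from bench import manip
yaw=.27;q=quat((-np.sin(yaw),np.cos(yaw),0));p=np.array([.5295,.1885,0])
manip.grip(.062,60)
manip.move_ptp(p+[0,0,.13],q)
print(manip.solve_ik(p+[0,0,.01],q))
print("touch",manip.line_to(p+[0,0,.010],speed=.08,f_stop=8))
s=manip.state();print(s["position"],s["force"])
manip.grip(.02,60);s=manip.state();print(s["width"],s["grip_force"],s["force"],s["position"])
manip.line_to(p+[0,0,.04],speed=.05)
f=manip.grab_frame("scene");cv2.imwrite("pics/g1.png",cv2.resize(f["color"][150:260,260:430,::-1],None,fx=4,fy=4))
s=manip.state();print(s["width"],s["grip_force"],s["force"],s["time_s"])
```

```text
[ 2.97690195e-01  2.44268811e-01  2.01129293e+00 -4.44089210e-16
  8.86030913e-01 -1.54310613e+00]
touch False
[0.53007283 0.18867447 0.0106356 ] [-0.80538511  0.06748466 -0.02069816]
0.019927301608332827 0.0 [ 0.49320092 -0.52221981  0.7902632 ] [0.52948633 0.18850563 0.01003132]
0.01983154999445257 0.0 [-0.90046021  0.261685    0.64240217] 5.4583
```

View pics/g1.png

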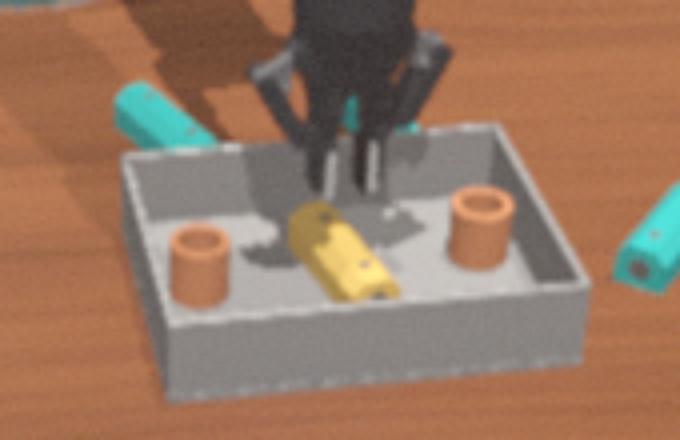

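The fingers closed on nothing. The picture shows the block at crop (345,253), nearer the camera (+x) than the fingers at (345,185). I'll cross-check the scene view against the top view.

Run:
```python
import pickle
from h import *
from bench import manip
s=pickle.load(open("scene.pkl","rb"));t=pickle.load(open("top.pkl","rb"))
f=manip.grab_frame("top");f2=manip.grab_frame("scene")
pickle.dump((f,f2),open("b.pkl","wb"))
print("scene now block",ray(f2,(346.5,213),.03), "first",[ray(s,(346,214),.03)])
print("cal same",np.abs(f2["R"]-s["R"]).max(),np.abs(f2["t"]-s["t"]).max(),np.abs(f["t"]-t["t"]).max())
st=manip.state();print(st["position"],st["eef_rot"],"tcp in scene",proj(f2,st["position"]),"top",proj(f,st["position"]))
for n,g in(("t",t),("t2",f)):
  k=big(mask(g,(18,110,90),(36,255,255),(190,180,242,245)));print(n,cv2.minAreaRect(k))
for n,g in(("s",s),("s2",f2)):
  k=big(mask(g,(18,80,90),(36,255,255),(325,190,370,235)));print(n,cv2.minAreaRect(k))
print("block c expected in scene",proj(s,[.5295,.1885,.02]))
a=cv2.resize(f["color"][150:260,150:280,::-1],None,fx=4.6,fy=4.6);cv2.imwrite("pics/g2.png",a)
```

```text
scene now block [0.54247968 0.19006009 0.03      ] first [array([0.54697473, 0.1880191 , 0.03      ])]
cal same 0.0 0.0 0.0
[0.52903796 0.1883721  0.03951007] [-4.64742070e-04 -1.34587056e-01  9.90901662e-01 -6.52531181e-05] tcp in scene [345.16929096 207.10790018] top [213.14883334 211.99439723]
t ((213.45738220214844, 212.56884765625), (44.60540771484375, 15.402894973754883), 76.75948333740234)Traceback (most recent call last):
  File "<stdin>", line 11, in <module>
  File "h.py", line 10, in big
    def big(m): return max(cv2.findContours(m,cv2.RETR_EXTERNAL,cv2.CHAIN_APPROX_NONE)[0],key=cv2.contourArea)
                       ~~~^^^^^^^^^^^^^^^^^^^^^^^^^^^^^^^^^^^^^^^^^^^^^^^^^^^^^^^^^^^^^^^^^^^^^^^^^^^^^^^^^^^^
ValueError: max() iterable argument is empty
```

Run:
```python
import pickle
from h import *
f,f2=pickle.load(open("b.pkl","rb"))
s=pickle.load(open("scene.pkl","rb"))
print("start tcp scene",proj(s,[.189,.648,.2]),"13mm up",proj(s,[.189,.648,.213]))
a=cv2.resize(f["color"][140:280,140:290,::-1],None,fx=2.6,fy=2.6);b=cv2.resize(f2["color"][130:245,280:410,::-1],None,fx=3.1,fy=3.1)
o=np.zeros((380,800,3),np.uint8);o[:a.shape[0],:a.shape[1]]=a;o[:b.shape[0],392:392+b.shape[1]]=b;cv2.imwrite("pics/g2.png",o)
```

```text
start tcp scene [482.2594734   92.35300557] 13mm up [483.07766985  88.1470799 ]
```

View pics/g2.png

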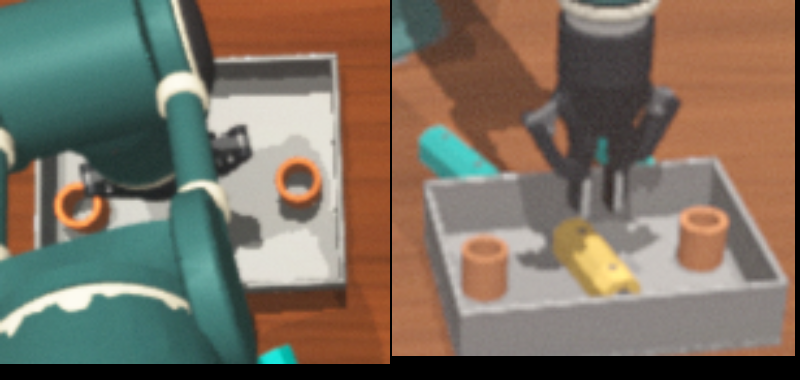

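Both tips appear about 8 px (~25 mm) above the projected TCP, at the same column, and the start picture shows the same offset. So the real fingertips sit about 25 mm behind the reported TCP and closed above the block. I'll calibrate by gently touching the flat top with shut fingers.

Run:
```python
from h import *
from bench import manip
p=np.array([.5295,.1885,0])
manip.grip(0,60);print(manip.state()["width"])
print("touch",manip.line_to(p+[0,0,-.005],speed=.03,f_stop=4))
s=manip.state();print(s["position"],s["force"],s["moment"],s["time_s"])
manip.line_to(p+[0,0,.05],speed=.1)
f=manip.grab_frame("scene");cv2.imwrite("pics/g3.png",cv2.resize(f["color"][130:245,280:410,::-1],None,fx=4,fy=4))
```

```text
-0.00016757121623601026
touch True
[0.52928198 0.18844368 0.00335475] [0.16198433 0.14867718 5.17684328] [-0.0536249   0.12520004 -0.05933019] 7.0083
```

View pics/g3.png

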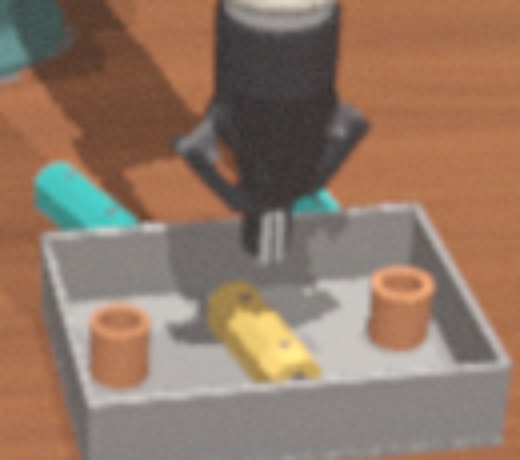

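Contact came at TCP z = 0.0034 on the block top (0.035), so the tips sit about 31 mm behind the reported TCP, which agrees with the image. I'll regrasp with that correction.

Run:
```python
from h import *
from bench import manip
p=np.array([.5295,.1885,0])
manip.grip(.062,60)
print("touch",manip.line_to(p+[0,0,-.021],speed=.05,f_stop=5))
s=manip.state();print(s["position"],s["force"])
manip.grip(.02,60);s=manip.state();print(s["width"],s["grip_force"],s["force"],s["position"])
if s["width"]>.025:
    manip.line_to(p+[0,0,.0],speed=.04)
    s=manip.state();print(s["width"],s["grip_force"],s["force"],s["moment"],s["time_s"])
f=manip.grab_frame("scene");cv2.imwrite("pics/g4.png",cv2.resize(f["color"][130:245,280:410,::-1],None,fx=4,fy=4))
```

```text
touch False
[ 0.52989676  0.1886203  -0.02057408] [ 0.14144124  0.09122993 -0.00949813]
0.03286363654935427 61.70829998329282 [-2.47787776  1.71771064  5.04193253] [ 0.5299626   0.18905155 -0.02022545]
0.03255200910805085 60.4149679094553 [ 0.53138277  0.42789293 -5.60192115] [ 0.00700567  0.01926269 -0.00126966] 10.9
```

View pics/g4.png

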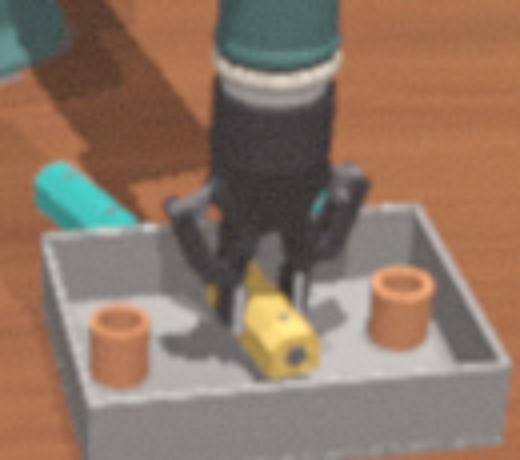

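Grasped: width 33 mm, 60 N grip, weight 5.6 N, block level. Next I carry it to the plate, lay it down clear of the fence, and slide it gently to the stop while still gripped.

```bash
cat >> h.py <<'E'
yaw=.2147;pt=np.array([.50022,-.20991])
X=np.array([np.cos(yaw),np.sin(yaw),0]);Y=np.array([-np.sin(yaw),np.cos(yaw),0]);Z=np.array([0,0,1.])
def W(x,y,z): return np.r_[pt,0]+X*x+Y*y+Z*z   # plate -> world
def P(w): d=np.asarray(w)-np.r_[pt,0];return np.array([d@X,d@Y,d[2]])
E
python3 - <<'E'
from h import *
from bench import manip
q=quat(Y)
def pr(n):
    s=manip.state();F=s["force"];print(n,"plate tcp",P(s["position"]).round(4),"F",np.round([F@X,F@Y,F[2]],2),"w",round(s["width"],4),round(s["grip_force"],1),"t",round(s["time_s"],2))
manip.line_to([.5295,.1885,.10],speed=.12)
manip.line_to(W(0,.005,.10),q,speed=.2);pr("over")
manip.line_to(W(0,.005,.0),speed=.12)
print(manip.line_to(W(0,.005,-.020),speed=.025,f_stop=4));pr("down")
z=manip.state()["position"][2]
print(manip.line_to(W(.035,.005,z),speed=.025,f_stop=6));pr("stop")
f=manip.grab_frame("scene");cv2.imwrite("pics/p1.png",cv2.resize(f["color"][150:270,140:270,::-1],None,fx=4,fy=4))
E
```

```text
over plate tcp [0.0002 0.0058 0.0999] F [-0.15 -0.02 -6.21] w 0.0326 60.4 t 14.06
True
down plate tcp [ 0.0001  0.0049 -0.0132] F [ 0.46 -0.1   4.2 ] w 0.0323 61.6 t 15.61
True
stop plate tcp [ 0.0001  0.0049 -0.0132] F [ 0.24 -0.51  4.09] w 0.0325 61.5 t 15.94
```

View pics/p1.png

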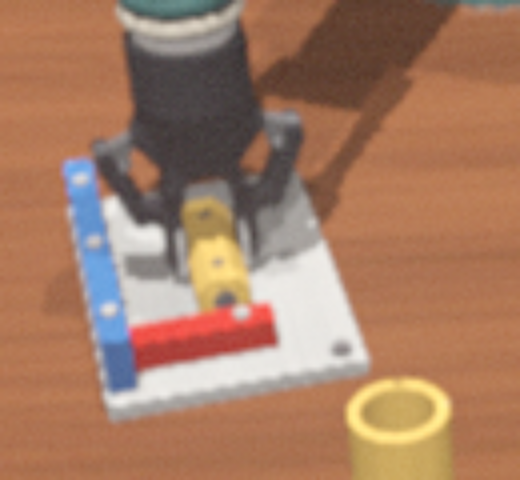

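It's on the plate, bevels up, behind the stop, exactly at the predicted height. The slide trip was premature because downward preload was loading the friction. I'll ease off slightly and slide again.

```bash
cat >> h.py <<'E'
def pr(n):
    from bench import manip
    s=manip.state();F=s["force"];print(n,"tcp",P(s["position"]).round(4),"F",np.round([F@X,F@Y,F[2]],2),"w",round(s["width"],4),round(s["grip_force"],1),"t",round(s["time_s"],2))
E
python3 - <<'E'
from h import *
from bench import manip
manip.line_to(W(0,.005,-.0125),speed=.01);pr("eased")
print(manip.line_to(W(.04,.005,-.0125),speed=.03,f_stop=9));pr("stop")
E
```

```text
eased tcp [-0.0006  0.0055 -0.0132] F [ 0.18 -0.17 -4.14] w 0.0321 60.8 t 16.36
True
stop tcp [ 0.0196  0.0053 -0.0132] F [-1.11  0.25  3.83] w 0.0326 61.5 t 17.13
```

Run:
```python
from h import *
from bench import manip
manip.grip(.062);pr("open")
manip.line_to(W(.0196,.005,.06),speed=.12)
manip.grip(0)
manip.line_to(W(.02,.055,.06),quat(X),speed=.12)
import pickle;f=manip.grab_frame("scene");pickle.dump(f,open("c.pkl","wb"))
manip.line_to(W(.02,.055,-.011),speed=.1,f_stop=6);pr("beside")
print(manip.line_to(W(.02,-.025,-.011),speed=.03,f_stop=7));pr("pushed y")
g=manip.grab_frame("scene")
a=np.hstack([cv2.resize(h["color"][150:260,145:255,::-1],None,fx=3.6,fy=3.6) for h in(f,g)]);cv2.imwrite("pics/p2.png",a)
```

```text
open tcp [ 0.0171  0.0069 -0.0151] F [-0.03  1.47  0.06] w 0.0619 0.0 t 17.52
beside tcp [ 0.0205  0.0547 -0.0106] F [-0.36  0.2   0.15] w -0.0003 0.0 t 21.54
True
pushed y tcp [ 0.0195 -0.0142 -0.0115] F [ 0.44 -0.52 -1.  ] w 0.0002 0.0 t 23.58
```

View pics/p2.png

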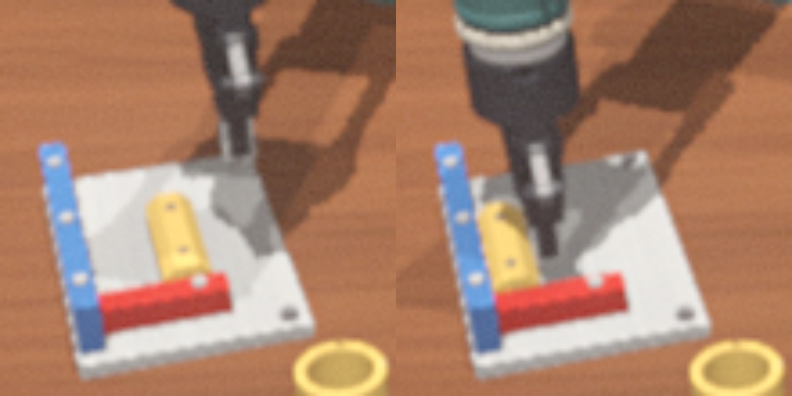

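The left frame shows the block laid down against the stop, and the right frame shows it pushed to the fence (contact y = -14 mm, expected -15). Now I nudge the free end toward the stop, then take the tilted pose above the bevel.

Run:
```python
from h import *
from bench import manip
manip.line_to(W(.02,.005,-.011),speed=.1)
manip.line_to(W(.02,.005,.05),speed=.15)
manip.line_to(W(-.075,-.036,.05),speed=.15)
manip.line_to(W(-.075,-.036,-.011),speed=.12,f_stop=6);pr("behind")
print(manip.line_to(W(-.02,-.036,-.011),speed=.025,f_stop=7));pr("pushed x")
manip.line_to(W(-.065,-.036,-.011),speed=.1)
manip.line_to(W(-.065,-.036,.06),speed=.15)
d=(-Y-Z)/np.sqrt(2);q=quat(X,d)
c=W(.02,-.0305,.0375)
pre=c+d*.031-d*.05
print(manip.solve_ik(c+d*.035,q))
manip.line_to(W(-.01,.03,.09),q,speed=.12);pr("tilt")
manip.line_to(pre,speed=.12);pr("pre")
f=manip.grab_frame("scene");import pickle;pickle.dump(f,open("d.pkl","wb"))
```

```text
behind tcp [-0.0745 -0.0361 -0.0108] F [0.1  0.04 0.41] w -0.0006 0.0 t 26.02
True
pushed x tcp [-0.0421 -0.0356 -0.0115] F [-0.05  0.31  0.32] w -0.0001 0.2 t 27.37
[-0.04726964  0.28876717  2.23264853 -1.20458632  0.820498    0.69600227]
tilt tcp [-0.0102  0.0299  0.0898] F [ 0.37  0.36 -0.97] w -0.0002 0.0 t 29.77
pre tcp [ 0.0196 -0.0173  0.0509] F [-0.71 -0.72 -0.57] w 0.0001 0.0 t 30.49
```

Run:
```python
from h import *
from bench import manip
d=(-Y-Z)/np.sqrt(2)
c=W(.02,-.0305,.0375);pre=c-d*.019
def F(n=5):
    a=[]
    for _ in range(n): manip.pause(.04);a.append(manip.state()["force"])
    return np.mean(a,0)
F0=F()
print(manip.line_to(c+d*.06,speed=.02,f_stop=6));pr("contact")
p0=manip.state()["position"];print("depth",(p0-c)@d)
s=(p0-c)@d
for i in range(14):
    p=c+d*s; manip.line_to(p,speed=.01)
    f=F()-F0;n=-f@d
    print(round(s,4),"F xyz",np.round([f@X,f@Y,f[2]],1),"along",round(n,1),P(manip.state()["position"]).round(4))
    if n>17.5: break
    s+=.0005 if n<12 else .0003
print(manip.state()["time_s"])
```

```text
True
contact tcp [ 0.02   -0.0527  0.0154] F [-1.68  3.19  4.3 ] w 0.0003 2.8 t 33.12
depth 0.031315017982706084
0.0313 F xyz [0.9 0.7 1.8] along 1.7 [ 0.0204 -0.0527  0.0155]
0.0318 F xyz [-0.5  5.   5.6] along 7.6 [ 0.0204 -0.0528  0.0155]
0.0323 F xyz [-2.1  9.9 10.3] along 14.3 [ 0.0204 -0.0528  0.0155]
0.0326 F xyz [-2.7 13.  12.7] along 18.1 [ 0.0204 -0.0529  0.0155]
34.9583
```

Run:
```python
from h import *
from bench import manip
d=(-Y-Z)/np.sqrt(2);c=W(.02,-.0305,.0375)
manip.line_to(c+d*.03275,speed=.01)
for _ in range(3): manip.pause(.3);pr("hold")
f=manip.grab_frame("scene");g=manip.grab_frame("top")
a=np.hstack([cv2.resize(f["color"][150:260,145:255,::-1],(396,396)),cv2.resize(g["color"][165:275,340:450,::-1],(396,396))]);cv2.imwrite("pics/p3.png",a)
```

```text
hold tcp [ 0.0204 -0.0529  0.0154] F [-2.51 14.26 14.76] w 0.0002 10.0 t 35.51
hold tcp [ 0.0204 -0.0529  0.0155] F [-3.18 14.04 13.64] w 0.0 10.0 t 35.81
hold tcp [ 0.0204 -0.0529  0.0154] F [-3.   14.58 14.18] w 0.0001 10.0 t 36.11
```

View pics/p3.png

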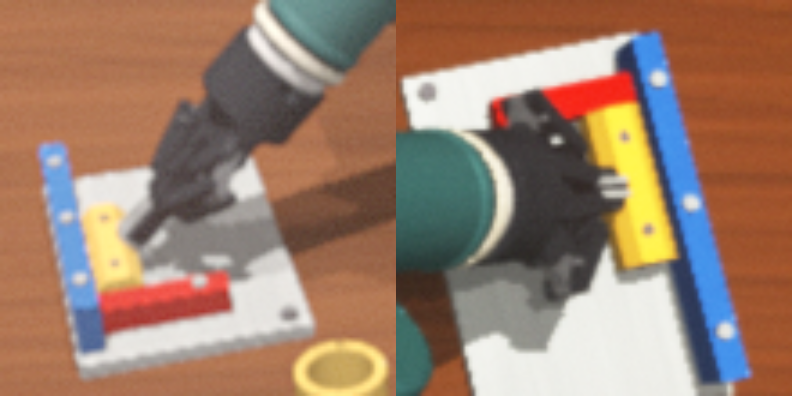

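The block is seated flat against the fence and butted to the stop. The fingertips are on the bevel, pushing diagonally with about 20 N, and the push is steady. Handing in.

```bash
python3 -c "
from bench import manip
print(manip.close_job())"
```

```text
the job is handed in; nothing more can be done
None
```

The block is on the plate, bevels up, seated against the fence and the stop; I handed the job in at about 36 s of robot time with the fingertips still pushing diagonally on its bevel at about 20 N.

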